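# Turn the rinsed well plate over on the drop ramp

### The job

Lay the rinsed three-well plate wells-down in the drying tray of the turning stand: pick it up, hold it level lengthways across the top edge of the ramp with a little more of it on the tray side, and let it go there so that it tips over the edge and falls upside down into the tray by itself. It must end lying flat on the tray floor; do not turn it over with the fingers. Leave the plate with the single long trough where it is.

Things in the scene. Friction and masses are not known exactly. Their poses are not given: they have to be found in the camera images.
- well_plate: Grey plastic plate, 90 x 50 x 8 mm, 50 g, lying flat on the worktop with its wells up: three round wells 20 mm across in a row along its length. Origin at the centre of the underside; x along the 90 mm length, y along the 50 mm width, z out of the well face (up at the start). Grasp across the 50 mm width.
- turning_stand: Aluminium turning stand, fixed. Origin on the worktop below the middle of the ramp's top edge; z up. Tray side is +x: a plumb drop from the edge into an open tray, x 0 to 216 mm, y -95 to 95 mm, floor 5 mm high, other three sides with a 4 mm rim wall 14 mm high. On the -x side the ramp slopes down at about 50 degrees to a foot plate 5 mm thick ending at x = -107 mm, 104 mm wide.
- trough_plate: Grey plastic plate of the same outline, 90 x 50 x 8 mm, but with one long trough (70 x 22 mm) in its upper face instead of wells; not to be moved. Origin at the centre of the underside, x along the length, z up.
- ramp_edge (a point): Middle of the ramp's top edge, an 8 mm thick rounded steel bar 84 mm long along y, 120 mm above the worktop; axes as the stand's. A three-well plate let go level, length along x, centred in y, its middle at x = 15 to 30 mm (tray side), underside 20 to 60 mm above the edge, catches its rear part on the edge, turns over and lands wells-down in the tray.

How it is judged (in metres and radians):
On the way:
1. the three-well plate is let go over the top edge of the ramp (z of well_plate in the frame of turning_stand above 0.1 m and x of well_plate in the frame of turning_stand between -0.03 and 0.08 m and y of well_plate in the frame of turning_stand between -0.05 and 0.05 m and contact force between well_plate and the fingers below 0.01 N).
At the end, for the whole second after the job is handed in: The three-well plate rests wells-down on the floor of the turning stand's tray, flat within 10 degrees (its underside, now on top, less than 22 mm above the worktop), its centre inside the tray, released and still (angle between well_plate's own z axis and vertical above 2.96 rad and x of well_plate in the frame of turning_stand between 0 and 0.216 m and y of well_plate in the frame of turning_stand between -0.095 and 0.095 m and z of well_plate in the frame of turning_stand below 0.022 m and linear speed of well_plate below 0.02 m/s and angular speed of well_plate below 0.2 rad/s); the robot touches nothing.
It fails at once if the three-well plate is turned over in the fingers (touched by them while tilted 70 to 110 degrees) (angle between well_plate's own z axis and vertical between 1.22 and 1.92 rad and contact force between well_plate and the fingers above 1 N).
It fails at once if the trough plate is moved more than 20 mm (distance of trough_plate from where it was at the start of the episode above 0.02 m).
It also fails if it takes over 38 s, if anything falls off the work surface, if the arm or the gripper's body presses on something with over 40 N, if the wrist force passes 120 N, or if a joint passes its speed limit or range.

### The arm

A 6-joint arm with a two-finger parallel gripper is mounted at the origin on a cart in front of the work surface, level with it; the furniture and walls round the work are solid. World frame = base frame: x ahead of the robot, y to its left, z up, the work surface at z = 0. Lengths are in m, angles in degrees, forces in N, time in s.
With the tool pointing down it reaches from about 0.3 to 0.775 m from the base axis. Payload 14.6 kg.
Tool frame: the origin (TCP) lies at the very end of the fingers, on their centre line; the grasp point (between the pads) lies 19 mm behind it (ctrl.grip_point_offset is the distance from the TCP to the grasp point, in m); z points along the fingers, x is the direction in which the jaws open and shut, and the axes are right-handed (so a half turn about z gives the same grasp; the last joint's range is limited). The gripper opens to 85 mm and grips with 20 to 120 N. Pads are 22 mm wide; open, the fingers measure 114 mm over their backs; the gripper's body (76 mm by 85 mm) begins 54 mm behind the grasp point. The pads swing forward as they close: fully open they stand 13 mm farther back than shut.
Start: joints at [73.247, 17.183, 87.147, -0, 75.671, -3.816], TCP at [0.123, 0.536, 0.205] pointing down, gripper open.
Joint ranges: [-173.82, 173.82], [-45.26, 126.66], [13.44, 144.39], [-59.66, 239.66], [0, 175.72], [-146.38, 146.38]. Speed limits (degrees/s): [127.2, 127.2, 147.25, 180, 180, 180].

### API

Orientations are given as [roll, pitch, yaw] about the fixed x, y, z axes, in that order (R = Rz(yaw) Ry(pitch) Rx(roll)).
In Python, from station import ctrl gives the robot as it stands. The module is installed in compiled form; this text tells all that it offers.
- The arm moves only by the tool send_rows, never from a script. Its argument "steps" is a list of rows, each a list of 7 numbers: the shift along the world's x, y, z in mm, then the turn, a rotation vector about the world's x, y, z in degrees, then the opening, from 0 (shut) to 1 (fully open). In form: [[dx, dy, dz, rx, ry, rz, gripper], ...]. A call has 1 to 12 rows; each row is the pose to reach, as a shift and turn from the pose commanded when the call began; what a row does not reach only later rows make up. A row lasts 1/8 s, in which the tool goes at most 62.5 mm and 10.7 degrees, less where a joint would pass 70% of its speed; a pose out of reach is approached as far as the arm can. A call with a gripper value outside its range is refused whole. The fingers move at their own pace and stop on an object; "force" is the grip in N (left out, the last holds). Time passes only in rows, so rows that repeat a pose let the fingers close. It gives the time, the measured TCP pose, the force and the opening at its end, in the units of the state.
- ctrl.sense(): the state, without advancing time (a new reading comes with each control period).
- ctrl.snapshot(name): name is "scene" or "top"; returns a dict with "pixels" (384x512x3 uint8, red, green, blue), "intrinsics" (3x3 intrinsics, pixels), "R" (3x3) and "t" (3): a world point X has camera coordinates R X + t. Camera axes: x right, y down, z forward; pixel columns grow to the right and rows downward; lengths in m; the calibration is good to about 2 mm. A picture is of the moment at which its call begins. There is no depth.
- ctrl.job_done(): hands the job in, once; it reports no verdict.
Trained networks look in a picture, given as the dict that the camera call returned (one of the last four; its "shot" number tells which), for a name from the list of things; names that differ only in an ending like _2 or _b are one class to them, and where a whole thing is asked for, a point or a joint stands for the part that bears it (a point fixed in the world has none). Each returns a list of dicts, best first, with "confidence" (0 to 1); they miss things now and then, are a little off and sometimes report something else, mostly with a low value. They report only what shows in the picture. A call takes as long as a camera call.
- ctrl.recognise(name, picture): "rect" ([centre column, centre row, width, height] in pixels, round what is visible of it).
The state is a dict: "time_s": time; "q": joint angles; "dq": joint speeds; "effort": joint torques, N m; "position": TCP position; "tcp_rot": TCP orientation; "contact_force": force on the tool from outside, world axes, zero at the start; "wrist_torque": the same for the moment, N m; "finger_gap": finger opening in m.
Only numpy, scipy, OpenCV 4.12 (cv2) and the standard library are available. Lean on these libraries where they do the work, as an engineer would, in place of code of your own. Each camera call takes 0.05 s, during which the arm holds its last target.

## Working session

There is one attempt and no reset: what is moved stays moved. The work goes in short steps, Python scripts to look and compute and a tool call to move; the robot and the scene stay as the last step left them, time stands still between calls to the robot, and variables do not carry over. Pictures are saved under pics/ and viewed, and the job is handed in when it is done.

Besides the shell and the picture viewer there is one more tool, called after "Call:" as a command line: name --pt "numbers of a row" for each row, then --argument value for the rest. send_rows: Moves the arm, as the interface text tells. Its arguments: {"type":"object","properties":{"steps":{"type":"array","items":{"type":"array","items":{"type":"number"}}},"force":{"type":"number"}},"required":["steps"]}

```bash
mkdir -p pics; python3 - <<'E'
from station import ctrl
import cv2,pickle
print(ctrl.sense())
for n in("scene","top"):
    p=ctrl.snapshot(n); cv2.imwrite(f"pics/{n}0.png",p["pixels"][:,:,::-1]); pickle.dump(p,open(f"{n}0.pkl","wb"))
    print(n,p["intrinsics"],p["R"],p["t"])
    for o in("well_plate","turning_stand","trough_plate"):
        for d in ctrl.recognise(o,p): print(o,d)
E
```

```text
{'time_s': 0.0, 'q': array([ 7.32477759e+01,  1.72154397e+01,  8.71799048e+01, -1.37503768e-03,
        7.56709423e+01, -3.81603311e+00]), 'dq': array([-0.07463196, -0.03399257, -0.04525078, -0.012876  ,  0.07728936,
        0.07698929]), 'effort': array([-3.58019046e-03, -5.43489540e+01, -3.61790013e+01, -1.99092260e-04,
        3.96896736e-03,  4.85964975e-06]), 'position': array([0.12306022, 0.5357854 , 0.20452606]), 'tcp_rot': array([-1.79996917e+02,  6.62284830e-02,  7.70641518e+01]), 'contact_force': array([-1.23113728, -0.80841734,  0.21389099]), 'wrist_torque': array([-0.04179004,  0.00327293, -0.04319053]), 'finger_gap': 0.08545260907752039}
scene [[416.84057676   0.         259.9172118 ]
 [  0.         416.84057676 184.15852283]
 [  0.           0.           1.        ]] [[ 0.61949866 -0.78499168 -0.00307791]
 [-0.36544695 -0.28492838 -0.88615142]
 [ 0.69474451  0.55009443 -0.46338557]] [-0.36819761  0.26969508  0.7010692 ]
well_plate {'rect': [206.2, 209.9, 32.3, 24.2], 'confidence': 0.74}
turning_stand {'rect': [380.2, 250.8, 157.1, 113.1], 'confidence': 0.76}
trough_plate {'rect': [266.6, 240.2, 44.5, 20.7], 'confidence': 0.71}
top [[349.93065672   0.         256.73104817]
 [  0.         349.93065672 192.87711329]
 [  0.           0.           1.        ]] [[-0.01012758 -0.99992708 -0.0065785 ]
 [-0.99001437  0.01095179 -0.14054043]
 [ 0.14060223  0.00508948 -0.99005309]] [-0.03241213  0.53464048  0.9516856 ]
well_plate {'rect': [215.3, 212.1, 21.4, 33.3], 'confidence': 0.66}
turning_stand {'rect': [363.5, 176.8, 122.3, 78.2], 'confidence': 0.67}
trough_plate {'rect': [284.1, 217.6, 25.1, 33.5], 'confidence': 0.67}
```

```bash
python3 - <<'E'
import cv2
a=cv2.imread("pics/top0.png"); s=cv2.imread("pics/scene0.png")
cv2.imwrite("pics/top0b.png",cv2.resize(a[120:270,180:440],(780,450),interpolation=cv2.INTER_CUBIC))
cv2.imwrite("pics/scene0b.png",cv2.resize(s[170:330,180:480],(800,427),interpolation=cv2.INTER_CUBIC))
E
```

```text
(no output)
```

View pics/top0b.png

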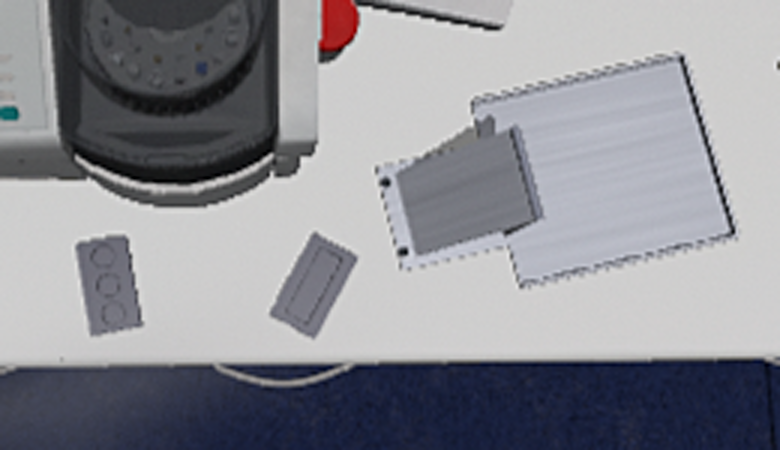

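View pics/scene0b.png

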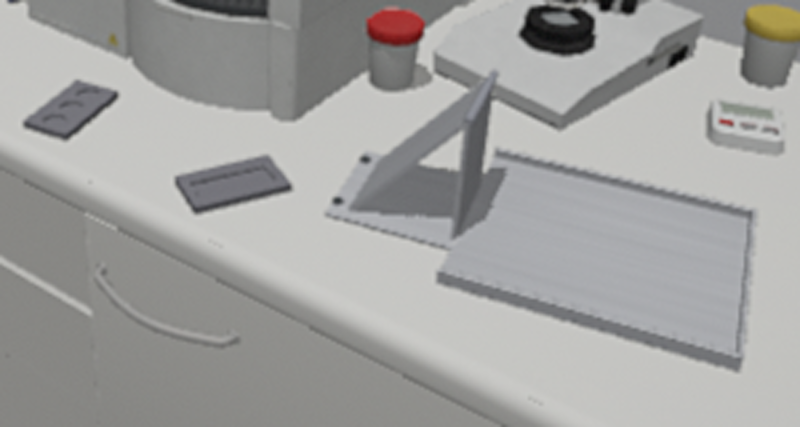

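View pics/scene0.png

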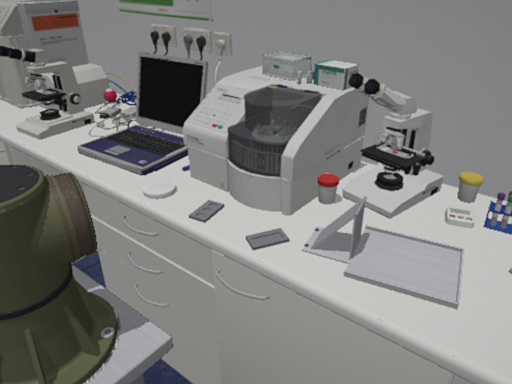

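The top crop shows the well plate (three wells) at about px (216,214), the trough plate at (285,215), and the stand with its tray to the right. The scene view agrees with this. Next I'll fit the poses from corner points.

```bash
cat > h.py <<'E'
import numpy as np,pickle,cv2
from scipy.optimize import least_squares
def proj(p,X):
    c=np.asarray(X)@p["R"].T+p["t"]; u=c@p["intrinsics"].T; return u[:,:2]/u[:,2:]
def ray(p,uv,z):
    d=p["R"].T@np.linalg.solve(p["intrinsics"],[*uv,1]); o=-p["R"].T@p["t"]; return o+d*(z-o[2])/d[2]
def place(L,x,y,a):
    L=np.asarray(L,float);c,s=np.cos(a),np.sin(a)
    return np.c_[x+c*L[:,0]-s*L[:,1],y+s*L[:,0]+c*L[:,1],L[:,2]]
def fit(obs,x0):
    # obs: list of (pic, local pts, pixels)
    f=lambda v:np.concatenate([(proj(p,place(L,*v))-np.array(u)).ravel() for p,L,u in obs])
    r=least_squares(f,x0,loss="soft_l1");return r.x,f(r.x).reshape(-1,2)
E
cat > f.py <<'E'
from h import *
T=pickle.load(open("top0.pkl","rb"));S=pickle.load(open("scene0.pkl","rb"))
tp=lambda P:[((u+.5)/3-.5+180,(v+.5)/3-.5+120) for u,v in P]
sp=lambda P:[((u+.5)/(800/300)-.5+180,(v+.5)/(427/160)-.5+170) for u,v in P]
k=.014
top=(T,[(0,.095,.014),(.216,.095,k),(.216,-.095,k),(0,-.095,k),(-.107,.052,.005),(-.107,-.052,.005)],tp([(472,100),(683,55),(735,237),(521,287),(378,168),(402,268)]))
sc=(S,[(0,-.095,k),(.216,-.095,k),(.216,.095,k),(-.107,-.052,.005)],sp([(440,274),(740,352),(754,210),(327,212)]))
g=ray(T,tp([(530,180)])[0],.05)
for name,o in(("top",[top]),("sc",[sc]),("both",[top,sc])):
    x,r=fit(o,[g[0],g[1],-np.pi/2+.2]);print(name,x[:2],np.degrees(x[2]),np.round(r,1).tolist())
st=x
pl={"well":([(77,242),(127,236),(142,325),(91,334)],[(25,122),(77,82),(118,95),(66,137)]),
"trough":([(316,233),(357,258),(316,338),(271,312)],None)}
for n,(a,b) in pl.items():
    P=np.array([ray(T,q,.008)[:2] for q in tp(a)]);print(n,P.mean(0),cv2.minAreaRect((P*1000).astype(np.float32)))
    if b: Q=np.array([ray(S,q,.008 if i!=-1 else 0)[:2] for i,q in enumerate(sp(b))]);print(" scene",Q.mean(0),cv2.minAreaRect((Q*1000).astype(np.float32)))
# check ramp edge overlay
for p,n in((T,"top"),(S,"scene")):
    im=cv2.resize(p["pixels"][:,:,::-1],None,fx=3,fy=3,interpolation=cv2.INTER_CUBIC)
    L=[(0,.042,.12),(0,-.042,.12),(0,.095,k),(.216,.095,k),(.216,-.095,k),(0,-.095,k),(-.107,.052,.005),(-.107,-.052,.005)]
    for u,v in proj(p,place(L,*st)): cv2.circle(im,(int(u*3+1),int(v*3+1)),3,(0,0,255),1)
    u,v=proj(p,place([(0.04,0,.05)],*st))[0]; u,v=int(u*3),int(v*3)
    cv2.imwrite(f"pics/ov_{n}.png",im[max(0,v-300):v+290,max(0,u-390):u+390])
E
python3 f.py
```

```text
top [ 0.5614212  -0.29449427] -77.87257586530471 [[-0.2, -0.3], [0.4, -1.1], [1.5, 0.5], [0.2, 0.4], [-1.1, -0.4], [-0.6, 0.6]]
sc [ 0.5621784  -0.29406203] -76.97916814976786 [[-1.0, -1.8], [1.9, 1.2], [0.4, -1.6], [-1.0, 0.1]]
both [ 0.56150124 -0.29439791] -77.63028092686098 [[-0.3, -0.3], [0.2, -1.4], [1.5, 0.1], [0.3, 0.3], [-1.2, -0.3], [-0.5, 0.7], [-1.5, -1.7], [1.3, 2.1], [1.0, -0.6], [-1.1, -0.1]]
well [0.47718021 0.08021075] ((477.7749328613281, 80.10582733154297), (89.97008514404297, 49.47856140136719), 9.174074172973633)
 scene [0.47382825 0.07878827] ((473.53662109375, 78.98460388183594), (88.48713684082031, 50.23744201660156), 9.23968505859375)
trough [ 0.47405905 -0.11795934] ((473.943115234375, -118.8492660522461), (49.494075775146484, 88.1766128540039), 59.463783264160156)
```

View overlay.

View pics/ov_top.png

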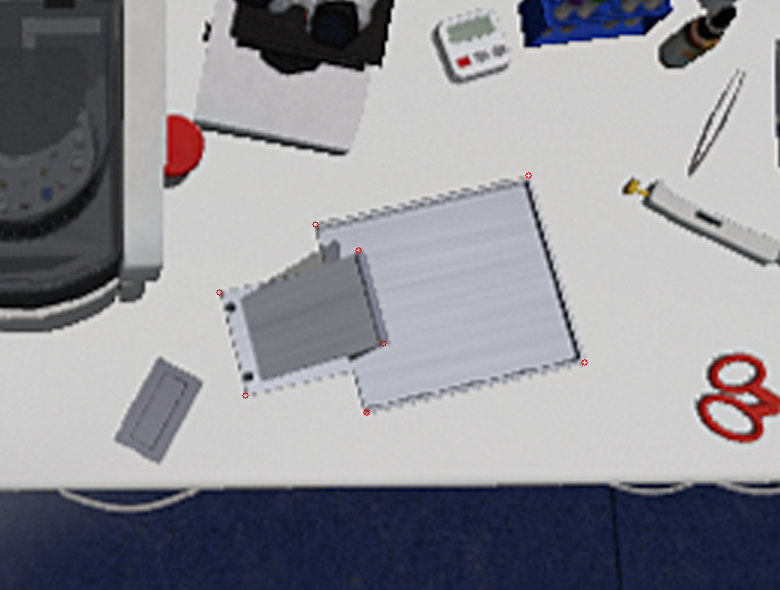

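View pics/ov_scene.png

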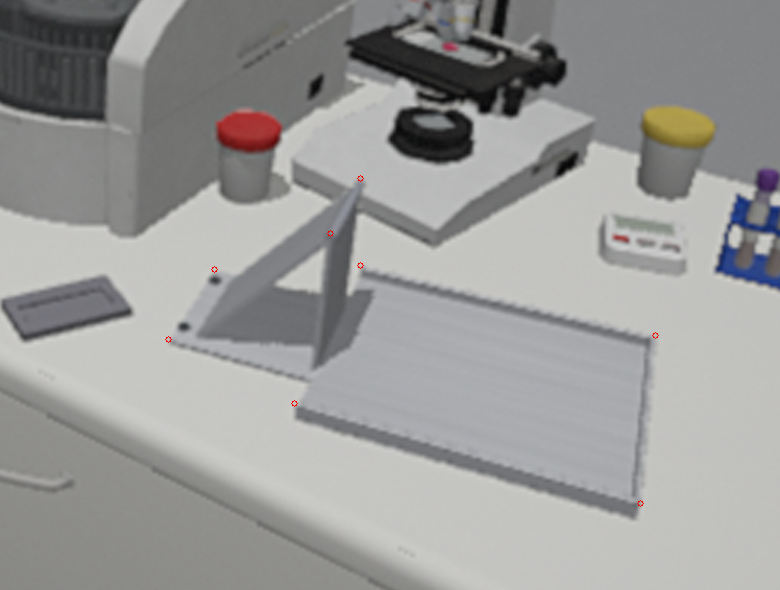

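```bash
python3 - <<'E'
from h import *
T=pickle.load(open("top0.pkl","rb"));S=pickle.load(open("scene0.pkl","rb"))
for uv in[(240,188),(210,180),(280,170),(228,178)]: print("top",uv,[ray(T,uv,z)[:2].round(3).tolist() for z in(0,.1,.2)])
for uv in[(250,197),(285,207),(232,189),(195,178)]: print("scene",uv,ray(S,uv,0)[:2].round(3))
x,y,a=.5615,-.2944,np.radians(-77.7)
print(place([(.022,0,0),(.005,0,0)],x,y,a))
im=cv2.resize(T["pixels"][:,:,::-1],None,fx=1.5,fy=1.5);cv2.imwrite("pics/topfull.png",im)
E
```

```text
top (240, 188) [[0.555, 0.011], [0.539, 0.006], [0.523, 0.001]]
top (210, 180) [[0.58, 0.1], [0.561, 0.086], [0.543, 0.072]]
top (280, 170) [[0.607, -0.107], [0.586, -0.101], [0.566, -0.095]]
top (228, 178) [[0.585, 0.047], [0.566, 0.038], [0.548, 0.029]]
scene (250, 197) [0.607 0.044]
scene (285, 207) [ 0.622 -0.062]
scene (232, 189) [0.611 0.114]
scene (195, 178) [0.595 0.249]
[[ 0.56618667 -0.315895    0.        ]
 [ 0.56256515 -0.29928523  0.        ]]
```

View pics/topfull.png

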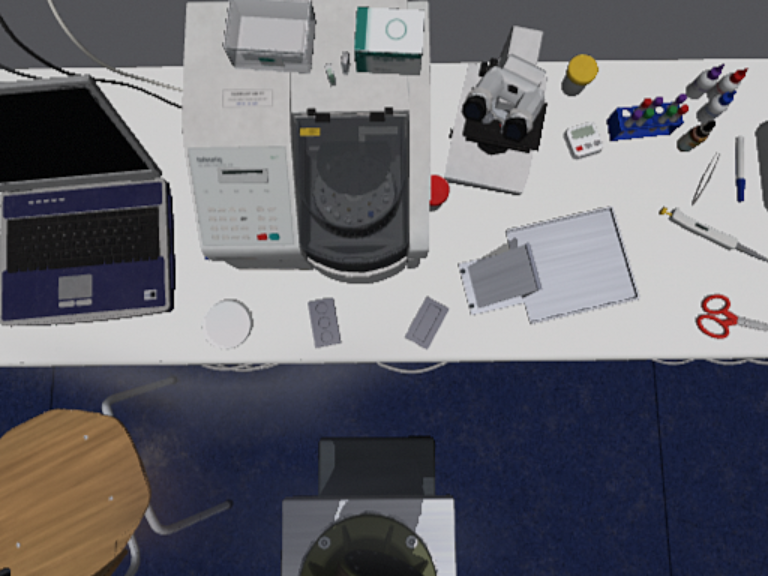

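Call:
send_rows --pt "35 -46 -5 0 0 2 1" --pt "71 -92 -10 0 0 5 0.78" --pt "106 -137 -20 0 0 8 0.78" --pt "141 -183 -30 0 0 10 0.78" --pt "177 -228 -40 0 0 12 0.78" --pt "212 -274 -50 0 0 15 0.78" --pt "248 -320 -60 0 0 18 0.78" --pt "283 -365 -70 0 0 20 0.78" --pt "318 -411 -80 0 0 22.1 0.78" --pt "353.5 -456 -90 0 0 22.1 0.78" --pt "353.5 -456 -110 0 0 22.1 0.78" --pt "353.5 -456 -130 0 0 22.1 0.78" --force 30

```text
time_s: 1.9
position: [0.4769, 0.0793, 0.0744]
tcp_rot: [180.0, -0.0, 99.1]
contact_force: [0.2, -0.7, 0.5]
finger_gap: 0.0665
```

```bash
python3 - <<'E'
from station import ctrl
from h import *
s=ctrl.sense();print(s["position"],s["tcp_rot"],s["finger_gap"],s["contact_force"])
I=[]
for n in("top","scene"):
    p=ctrl.snapshot(n)
    u,v=proj(p,[[.4765,.0798,.03]])[0].astype(int); x0,y0=max(0,u-60),max(0,v-70)
    I.append(cv2.resize(p["pixels"][y0:y0+120,x0:x0+110,::-1],(390,425),interpolation=cv2.INTER_CUBIC))
cv2.imwrite("pics/pre.png",np.hstack(I))
E
```

```text
[0.47690136 0.07932245 0.07441116] [ 1.79996459e+02 -1.87227528e-04  9.90800510e+01] 0.06648559438489891 [ 0.23429026 -0.73024144  0.45703786]
```

View pics/pre.png

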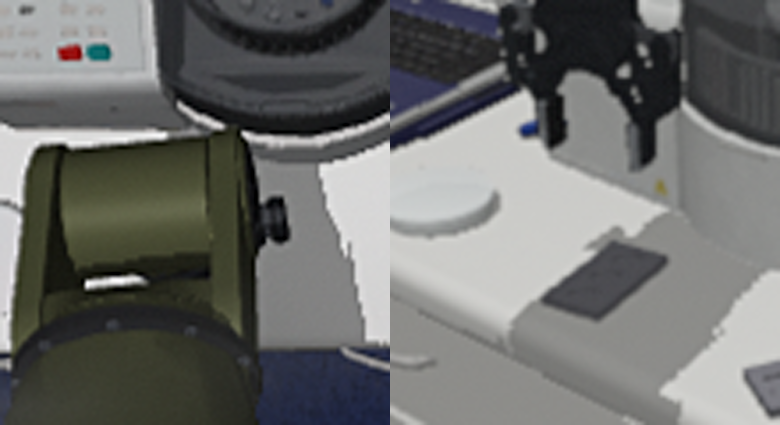

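The top view is blocked by the wrist. The scene view shows the fingers above the plate and straddling it. I'll go down in steps.

Call:
send_rows --pt "0 0 -25 0 0 0 0.78" --pt "0 0 -50 0 0 0 0.78" --pt "0 0 -62 0 0 0 0.78" --pt "0 0 -66 0 0 0 0.78" --pt "0 0 -68 0 0 0 0.78" --pt "0 0 -68 0 0 0 0.78"

```text
time_s: 2.75
position: [0.477, 0.0801, 0.0076]
tcp_rot: [180.0, 0.0, 99.2]
contact_force: [0.0, -0.2, -0.5]
finger_gap: 0.0669
```

```bash
python3 - <<'E'
from station import ctrl
from h import *
p=ctrl.snapshot("scene")
u,v=proj(p,[[.4765,.0798,.03]])[0].astype(int)
cv2.imwrite("pics/down.png",cv2.resize(p["pixels"][v-45:v+35,u-50:u+50,::-1],(800,600),interpolation=cv2.INTER_CUBIC))
E
```

```text
(no output)
```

View pics/down.png

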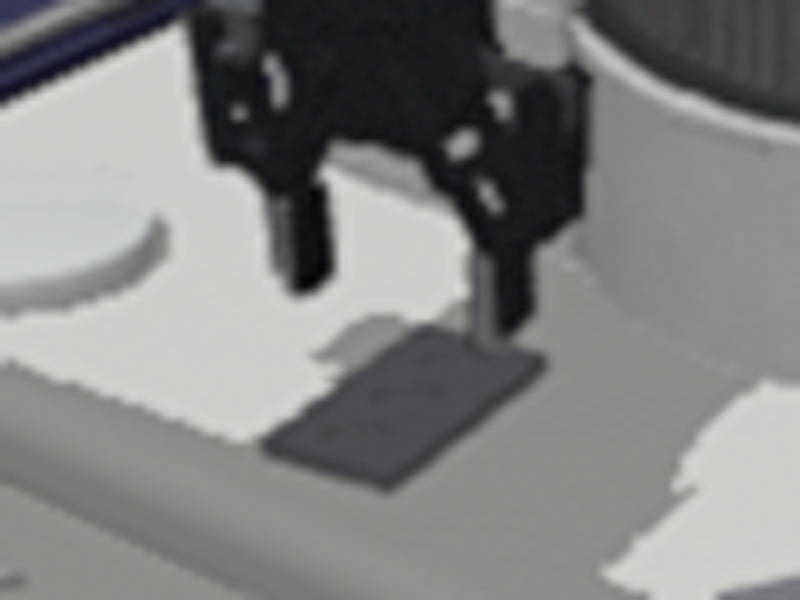

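```bash
python3 - <<'E'
from station import ctrl
from h import *
s=ctrl.sense();print(s["time_s"],s["position"],s["tcp_rot"],s["finger_gap"])
p=ctrl.snapshot("scene")
X=s["position"]; print(proj(p,[X]))
a=np.radians(99.2);d=np.array([np.cos(a),np.sin(a),0])*.0335
u,v=proj(p,[[.4765,.0798,.03]])[0].astype(int)
im=cv2.resize(p["pixels"][v-45:v+35,u-50:u+50,::-1],(800,600),interpolation=cv2.INTER_CUBIC)
for P,c in((X,(0,0,255)),(X+d,(0,255,0)),(X-d,(0,255,0)),(X+d+[0,0,.01],(255,0,0)),(X-d+[0,0,.01],(255,0,0))):
    q=proj(p,[P])[0]; cv2.circle(im,(int((q[0]-u+50)*8),int((q[1]-v+45)*7.5)),5,c,2)
cv2.imwrite("pics/down2.png",im)
E
```

```text
2.8 [0.47693516 0.08006778 0.00761666] [1.79952278e+02 4.32480604e-03 9.91686612e+01] 0.06677942199698017
[[207.23081299 209.73676855]]
```

View pics/down2.png

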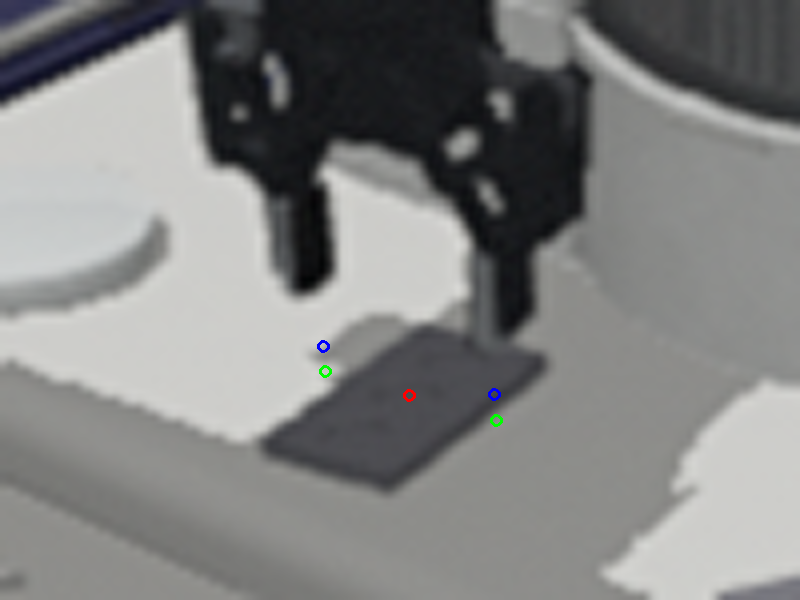

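Both pictures show the fingertips about 25 mm higher than the reported TCP. The open-finger set-back explains only about 10 mm of that. I'll descend slowly and watch the force.

Call:
send_rows --pt "0 0 -2 0 0 0 0.78" --pt "0 0 -4 0 0 0 0.78" --pt "0 0 -4 0 0 0 0.78"

```text
time_s: 3.22
position: [0.4765, 0.08, 0.0029]
tcp_rot: [-180.0, -0.0, 99.2]
contact_force: [0.7, -0.5, 0.4]
finger_gap: 0.0666
```

Call:
send_rows --pt "0 0 -1 0 0 0 0.78" --pt "0 0 -2 0 0 0 0.78" --pt "0 0 -2 0 0 0 0.78"

```text
time_s: 3.6
position: [0.4766, 0.08, 0.001]
tcp_rot: [-180.0, -0.0, 99.2]
contact_force: [-0.2, 0.5, 0.1]
finger_gap: 0.0666
```

```bash
cat > look.py <<'E'
from station import ctrl
from h import *
import sys
s=ctrl.sense();print(s["time_s"],s["position"],s["tcp_rot"],s["finger_gap"],s["contact_force"])
p=ctrl.snapshot("scene")
u,v=proj(p,[s["position"]+[0,0,.02]])[0].astype(int)
im=cv2.resize(p["pixels"][v-45:v+35,u-50:u+50,::-1],(800,600),interpolation=cv2.INTER_CUBIC)
cv2.imwrite(sys.argv[1],im)
E
python3 look.py pics/d3.png
```

```text
3.6 [0.47659054 0.08003522 0.00101192] [-1.79993523e+02 -7.74965688e-04  9.91615869e+01] 0.06663801534208592 [-0.19308428  0.53956011  0.12355287]
```

View pics/d3.png

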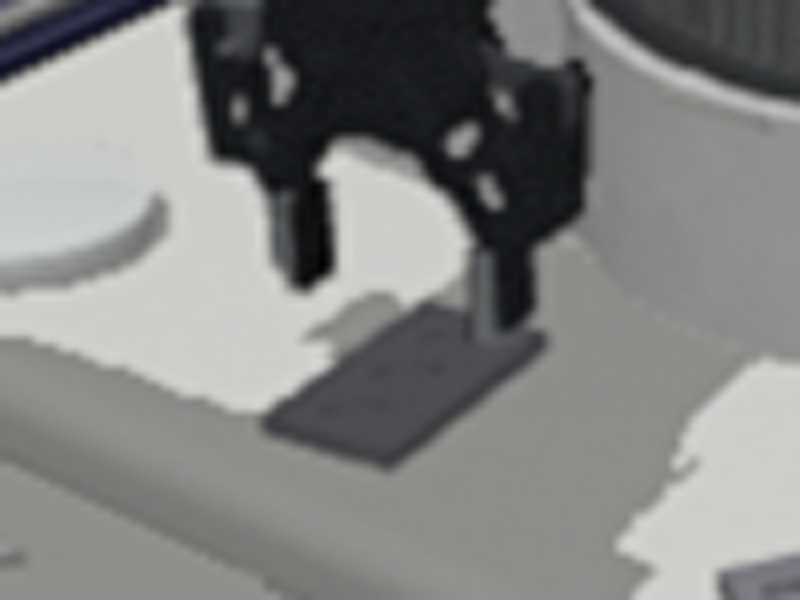

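Call:
send_rows --pt "0 0 -1 0 0 0 0.78" --pt "0 0 -2 0 0 0 0.78" --pt "0 0 -3 0 0 0 0.78" --pt "0 0 -3 0 0 0 0.78"

```text
time_s: 4.15
position: [0.4766, 0.08, -0.002]
tcp_rot: [-180.0, 0.0, 99.2]
contact_force: [-0.2, -0.7, -0.0]
finger_gap: 0.0667
```

Call:
send_rows --pt "0 0 -1 0 0 0 0.78" --pt "0 0 -2 0 0 0 0.78" --pt "0 0 -3 0 0 0 0.78" --pt "0 0 -3 0 0 0 0.78"

```text
time_s: 4.65
position: [0.4766, 0.08, -0.005]
tcp_rot: [-180.0, -0.0, 99.2]
contact_force: [-0.1, 0.5, -0.2]
finger_gap: 0.0667
```

Call:
send_rows --pt "0 0 0 0 0 0 0.69" --pt "0 0 0 0 0 0 0.69" --pt "0 0 0 0 0 0 0.69"

```text
time_s: 5.03
position: [0.4767, 0.08, -0.0049]
tcp_rot: [180.0, 0.0, 99.2]
contact_force: [1.2, 0.0, -0.8]
finger_gap: 0.0592
```

```bash
python3 look.py pics/d4.png
```

```text
5.025 [ 0.47667616  0.08002701 -0.00488499] [1.79995405e+02 2.81341829e-04 9.91629535e+01] 0.05924122209674114 [ 1.20485141e+00  3.74816085e-04 -8.38238109e-01]
```

View pics/d4.png

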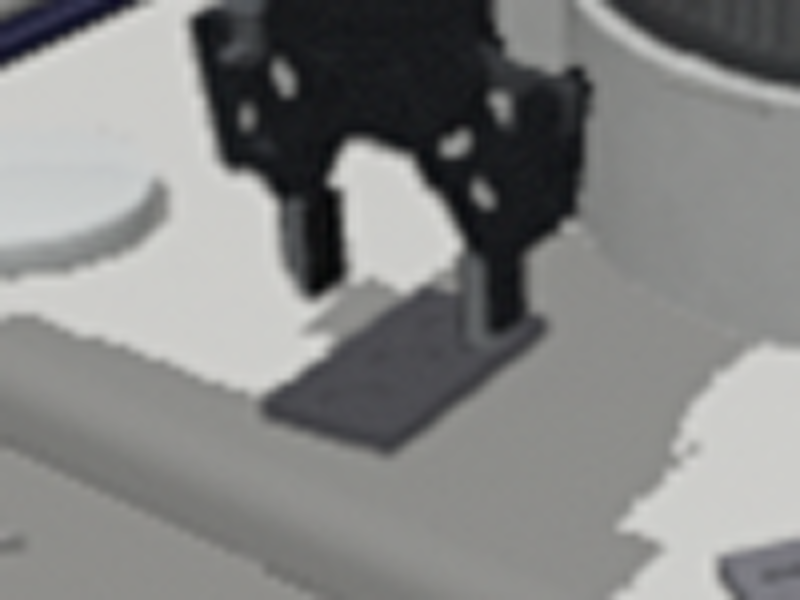

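Call:
send_rows --pt "0 0 -1 0 0 0 0.69" --pt "0 0 -2 0 0 0 0.69" --pt "0 0 -3 0 0 0 0.69" --pt "0 0 -4 0 0 0 0.69" --pt "0 0 -4 0 0 0 0.69"

```text
time_s: 5.7
position: [0.4766, 0.08, -0.009]
tcp_rot: [-180.0, -0.0, 99.2]
contact_force: [-0.2, 0.0, -0.2]
finger_gap: 0.0587
```

Call:
send_rows --pt "0 0 -1 0 0 0 0.69" --pt "0 0 -2 0 0 0 0.69" --pt "0 0 -3 0 0 0 0.69" --pt "0 0 -4 0 0 0 0.69" --pt "0 0 -4 0 0 0 0.69"

```text
time_s: 6.32
position: [0.4766, 0.08, -0.013]
tcp_rot: [-180.0, -0.0, 99.2]
contact_force: [-0.2, -0.2, 1.3]
finger_gap: 0.0589
```

```bash
python3 look.py pics/d5.png
```

```text
6.325 [ 0.47657747  0.08002142 -0.01300245] [-1.79989585e+02 -2.79309777e-04  9.91627568e+01] 0.05885506418951579 [-0.21894963 -0.24255487  1.31781621]
```

View pics/d5.png

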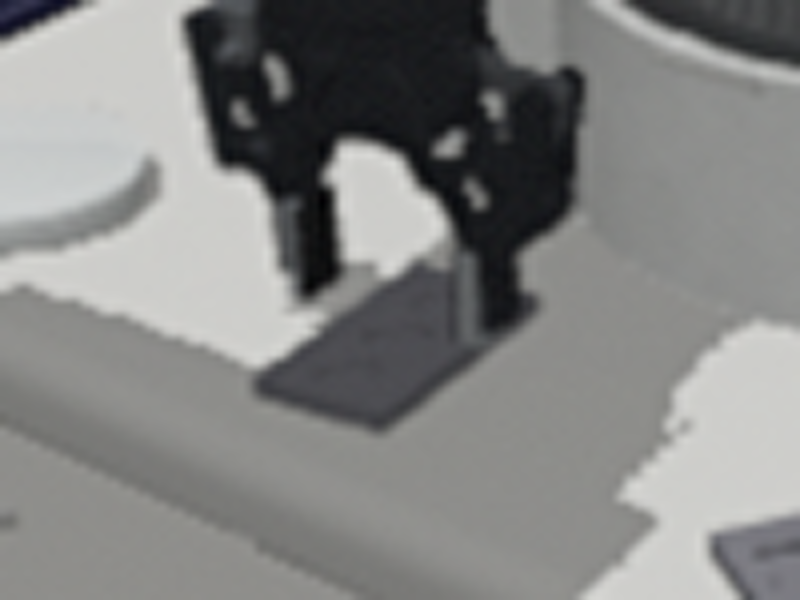

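Call:
send_rows --pt "0 0 -1 0 0 0 0.69" --pt "0 0 -2 0 0 0 0.69" --pt "0 0 -3 0 0 0 0.69" --pt "0 0 -3 0 0 0 0.69"

```text
time_s: 6.88
position: [0.4766, 0.08, -0.016]
tcp_rot: [-180.0, -0.0, 99.2]
contact_force: [0.7, -0.3, 0.1]
finger_gap: 0.0591
```

Call:
send_rows --pt "0 0 -1 0 0 0 0.69" --pt "0 0 -2 0 0 0 0.69" --pt "0 0 -3 0 0 0 0.69" --pt "0 0 -3 0 0 0 0.69"

```text
time_s: 7.38
position: [0.4766, 0.08, -0.019]
tcp_rot: [-180.0, 0.0, 99.2]
contact_force: [0.6, -0.2, 0.6]
finger_gap: 0.0589
```

```bash
python3 look.py pics/d6.png
```

```text
7.375 [ 0.47658786  0.08003686 -0.01900666] [-1.79992421e+02  3.96897841e-04  9.91647977e+01] 0.05885610725076285 [ 0.62047485 -0.22092396  0.58045087]
```

View pics/d6.png

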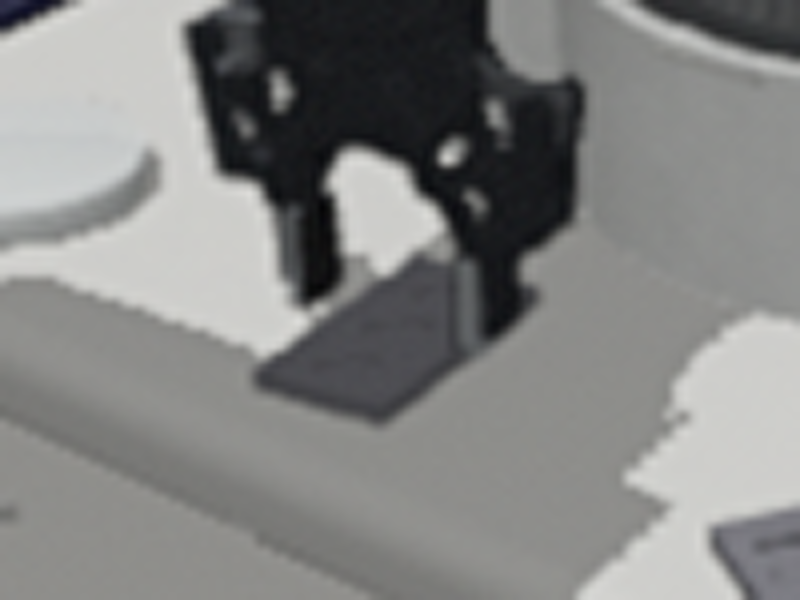

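Call:
send_rows --pt "0 0 -1 0 0 0 0.69" --pt "0 0 -2 0 0 0 0.69" --pt "0 0 -2 0 0 0 0.69"

```text
time_s: 7.8
position: [0.4766, 0.08, -0.021]
tcp_rot: [-180.0, -0.0, 99.2]
contact_force: [0.0, -0.3, 0.3]
finger_gap: 0.0592
```

Call:
send_rows --pt "0 0 -1 0 0 0 0.69" --pt "0 0 -2 0 0 0 0.69" --pt "0 0 -2 0 0 0 0.69"

```text
time_s: 8.18
position: [0.4766, 0.08, -0.023]
tcp_rot: [-180.0, -0.0, 99.2]
contact_force: [0.6, -0.7, 0.8]
finger_gap: 0.059
```

```bash
python3 look.py pics/d7.png
```

```text
8.175 [ 0.47658958  0.08002295 -0.02300582] [-1.79990504e+02 -2.06855088e-05  9.91643009e+01] 0.058991328427343295 [ 0.55942507 -0.74842763  0.7871133 ]
```

View pics/d7.png

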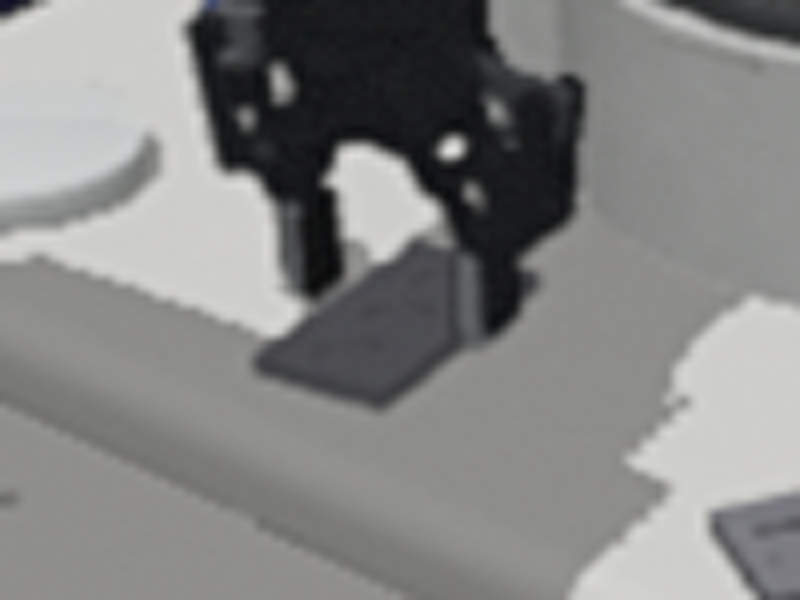

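Call:
send_rows --pt "0 0 -1 0 0 0 0.69" --pt "0 0 -2 0 0 0 0.69" --pt "0 0 -2 0 0 0 0.66" --pt "0 0 -2 0 0 0 0.62" --pt "0 0 -2 0 0 0 0.62" --force 30

```text
time_s: 8.85
position: [0.4766, 0.08, -0.0249]
tcp_rot: [-180.0, 0.0, 99.2]
contact_force: [0.5, 0.4, -0.1]
finger_gap: 0.0529
```

```bash
python3 look.py pics/d8.png
```

```text
8.85 [ 0.47662299  0.08004415 -0.02491702] [-1.79999829e+02  2.86482326e-04  9.91646779e+01] 0.052910769721496435 [ 0.45295002  0.44735911 -0.10943655]
```

View pics/d8.png

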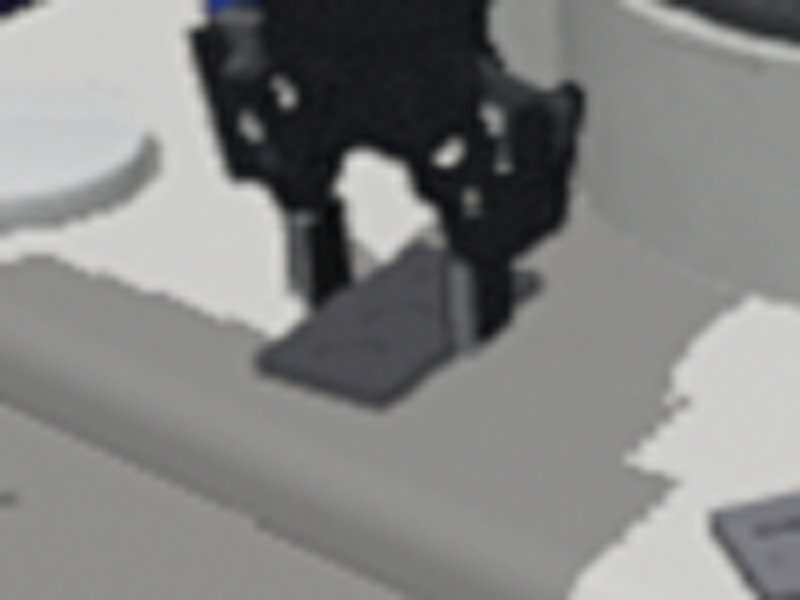

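Call:
send_rows --pt "0 0 0 0 0 0 0.5" --pt "0 0 0 0 0 0 0.5" --pt "0 0 0 0 0 0 0.5" --pt "0 0 0 0 0 0 0.5" --force 30

```text
time_s: 9.4
position: [0.4767, 0.08, -0.0246]
tcp_rot: [180.0, 0.0, 99.2]
contact_force: [-2.7, 0.1, 6.0]
finger_gap: 0.0489
```

Call:
send_rows --pt "0 0 5 0 0 0 0.5" --pt "0 0 20 0 0 0 0.5" --pt "0 0 50 0 0 0 0.5" --pt "0 0 50 0 0 0 0.5" --force 30

```text
time_s: 9.9
position: [0.478, 0.0801, 0.0277]
tcp_rot: [179.7, 0.0, 99.2]
contact_force: [0.1, -0.4, -0.6]
finger_gap: 0.0489
```

```bash
python3 look.py pics/d9.png
```

```text
9.9 [0.4780429  0.08014701 0.02769453] [1.79746611e+02 1.94916629e-02 9.91658587e+01] 0.04889926386347844 [ 0.0562119  -0.37749702 -0.59295186]
```

View pics/d9.png

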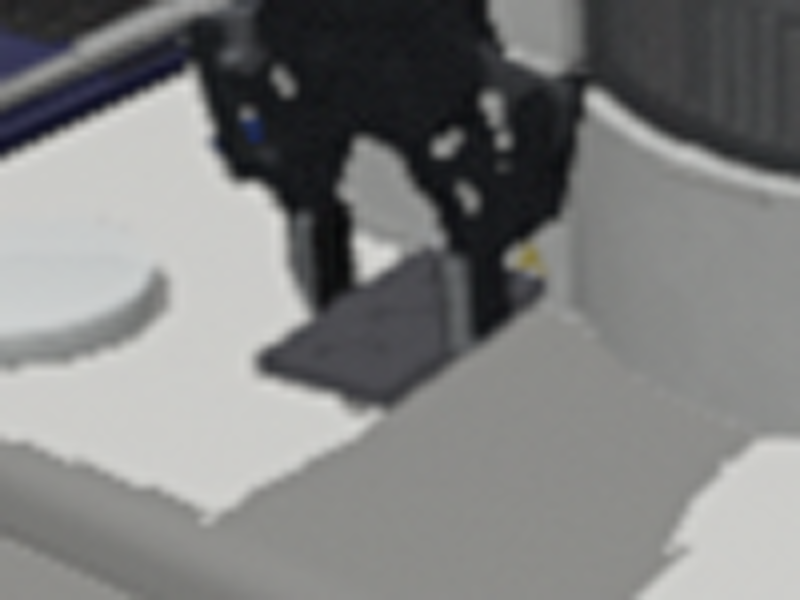

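Call:
send_rows --pt "0 0 50 0 0 0 0.5" --pt "-3 0 100 0 0 0 0.5" --pt "-6 0 150 0 0 0 0.5" --pt "-8 -25 160 0 0 -8 0.5" --pt "-8 -60 160 0 0 -17 0.5" --pt "-8 -100 160 0 0 -26 0.5" --pt "-8 -140 160 0 0 -35 0.5" --pt "-8 -180 160 0 0 -44 0.5" --pt "-8 -220 160 0 0 -53 0.5" --pt "-8 -260 160 0 0 -62 0.5" --pt "-4 -295 160 0 0 -71 0.5" --pt "0 -320 160 0 0 -79 0.5" --force 30

```text
time_s: 11.45
position: [0.4763, -0.2413, 0.1843]
tcp_rot: [-179.9, 0.1, 19.8]
contact_force: [0.5, 0.1, -0.8]
finger_gap: 0.0485
```

Call:
send_rows --pt "25 -20 0 0 0 -3 0.5" --pt "50 -42 0 0 0 -6 0.5" --pt "75 -64 0 0 0 -7.8 0.5" --pt "89.5 -76 0 0 0 -7.8 0.5" --pt "89.5 -76 -20 0 0 -7.8 0.5" --pt "89.5 -76 -20 0 0 -7.8 0.5" --pt "89.5 -76 -20 0 0 -7.8 0.5" --force 30

```text
time_s: 12.32
position: [0.5661, -0.3159, 0.1655]
tcp_rot: [180.0, -0.0, 12.4]
contact_force: [-0.1, -0.0, -0.6]
finger_gap: 0.0485
```

```bash
cat > chk.py <<'E'
from station import ctrl
from h import *
import sys
s=ctrl.sense();print(s["time_s"],s["position"],s["tcp_rot"],s["finger_gap"],s["contact_force"])
st=(.5615,-.2944,np.radians(-77.7)); X=s["position"]
a=np.radians(s["tcp_rot"][2]-90)
L=[(i*.045,j*.025,z) for z in(0,.008) for i,j in((1,1),(1,-1),(-1,-1),(-1,1))]
P=place(L,X[0],X[1],a);P[:,2]+=X[2]+.0247
E=place([(0,.042,.12),(0,-.042,.12)],*st)
I=[]
for n in("scene","top"):
    p=ctrl.snapshot(n); pickle.dump(p,open(sys.argv[1]+n+".pkl","wb"))
    u,v=proj(p,[[.566,-.316,.15]])[0].astype(int);w=50;h=65
    y0,x0=v-h,u-w
    im=cv2.resize(p["pixels"][y0:y0+2*h,x0:x0+2*w,::-1],None,fx=4,fy=4,interpolation=cv2.INTER_CUBIC)
    raw=im.copy()
    for Q,c in((P[:4],(0,0,255)),(P[4:],(0,255,0)),(E,(255,0,0))):
        q=((proj(p,Q)-[x0,y0]+.5)*4).astype(int); cv2.polylines(im,[q],True,c,1)
    I.append(im)
cv2.imwrite(f"pics/{sys.argv[1]}.png",np.hstack(I))
E
python3 chk.py c1
```

```text
12.325 [ 0.56613693 -0.31591903  0.16551504] [ 1.79996970e+02 -2.86442247e-03  1.23660793e+01] 0.04853290134572813 [-0.12989268 -0.04117336 -0.60073205]
```

View pics/c1.png

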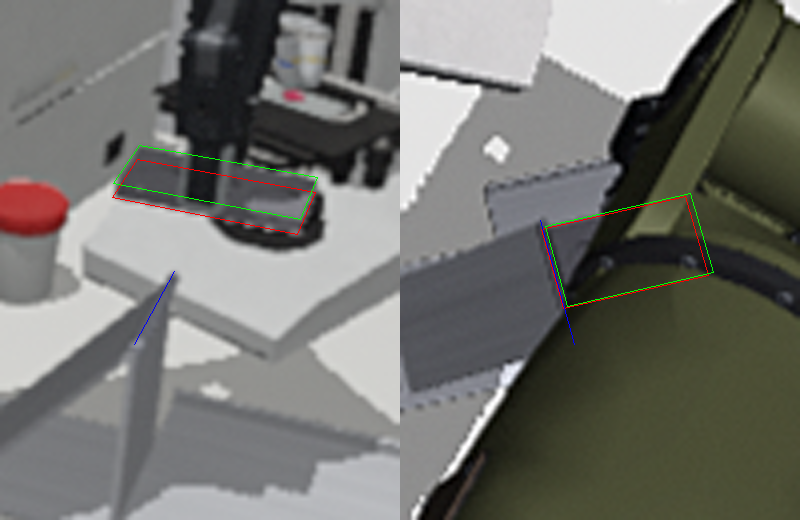

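The predicted plate outline matches the picture, so the 25 mm reading offset is confirmed. The centre is about 22 mm on the tray side and the plate is level and aligned. I'll lower to about 38 mm above the edge and check.

Call:
send_rows --pt "0 0 -15 0 0 0 0.5" --pt "0 0 -28 0 0 0 0.5" --pt "0 0 -32 0 0 0 0.5" --pt "0 0 -32 0 0 0 0.5" --pt "0 0 -32 0 0 0 0.5" --pt "0 0 -32 0 0 0 0.5" --force 30

```text
time_s: 13.18
position: [0.5663, -0.316, 0.1335]
tcp_rot: [180.0, -0.0, 12.4]
contact_force: [0.4, 0.9, -0.3]
finger_gap: 0.0486
```

```bash
python3 chk.py c2
```

```text
13.175 [ 0.56628799 -0.31603377  0.13350793] [ 1.79972758e+02 -2.67565601e-02  1.23667487e+01] 0.04858501198387282 [ 0.42850294  0.90287353 -0.31419902]
```

View pics/c2.png

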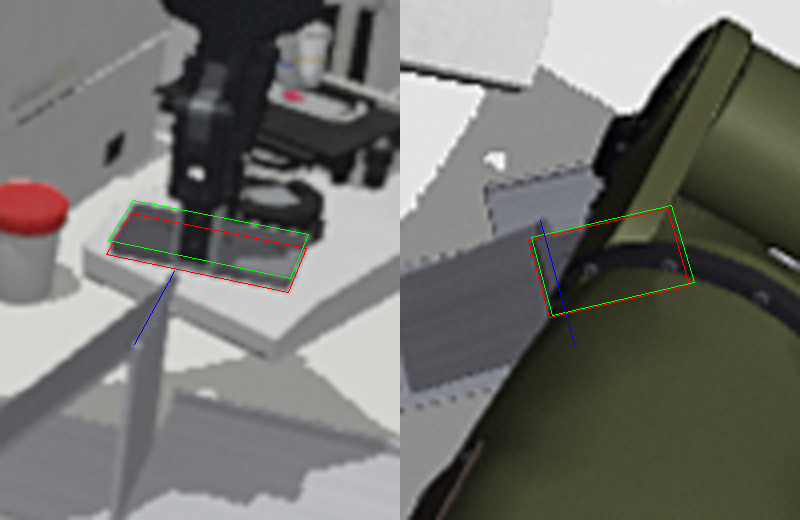

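Call:
send_rows --pt "0 0 0 0 0 0 1" --pt "0 0 0 0 0 0 1" --pt "0 0 0 0 0 0 1" --pt "0 0 0 0 0 0 1" --pt "0 0 0 0 0 0 1" --pt "0 0 0 0 0 0 1" --pt "0 0 0 0 0 0 1" --pt "0 0 0 0 0 0 1" --pt "0 0 30 0 0 0 1" --pt "0 0 80 0 0 0 1" --pt "0 0 120 0 0 0 1"

```text
time_s: 14.65
position: [0.5662, -0.316, 0.2552]
tcp_rot: [180.0, -0.0, 12.4]
contact_force: [0.1, -0.5, -0.0]
finger_gap: 0.0854
```

Call:
send_rows --pt "-30 40 0 0 0 0 1" --pt "-70 80 0 0 0 0 1" --pt "-100 120 0 0 0 0 1" --pt "-120 160 0 0 0 0 1" --pt "-130 210 0 0 0 0 1" --pt "-130 260 0 0 0 0 1" --pt "-130 310 0 0 0 0 1" --pt "-130 360 0 0 0 0 1" --pt "-130 410 0 0 0 0 1" --pt "-130 410 0 0 0 0 1" --pt "-130 410 0 0 0 0 1"

```text
time_s: 16.02
position: [0.4361, 0.0937, 0.2531]
tcp_rot: [180.0, 0.0, 12.4]
contact_force: [0.5, 0.1, -0.3]
finger_gap: 0.0852
```

```bash
python3 - <<'E'
from station import ctrl
from h import *
s=ctrl.sense();print(s["time_s"],s["position"],s["contact_force"])
I=[]
for n,(y,x) in(("top",(110,290)),("scene",(190,280))):
    p=ctrl.snapshot(n);pickle.dump(p,open("e_"+n+".pkl","wb"))
    for d in ctrl.recognise("well_plate",p):print(n,d)
    for d in ctrl.recognise("trough_plate",p):print(n,"trough",d)
    I.append(cv2.resize(p["pixels"][y:y+120,x:x+195,::-1],None,fx=4,fy=4,interpolation=cv2.INTER_CUBIC))
    cv2.imwrite(f"pics/e_{n}.png",I[-1])
E
```

```text
16.025 [0.43610889 0.09369479 0.25310875] [ 0.53511571  0.10903988 -0.31492724]
top {'rect': [374.8, 171.3, 34.0, 27.6], 'confidence': 0.56}
top trough {'rect': [285.9, 215.1, 26.5, 31.5], 'confidence': 0.62}
scene {'rect': [397.9, 255.5, 46.3, 26.4], 'confidence': 0.77}
scene {'rect': [268.1, 239.8, 46.6, 23.2], 'confidence': 0.27}
scene trough {'rect': [268.2, 239.7, 44.5, 23.8], 'confidence': 0.74}
scene trough {'rect': [381.8, 250.9, 161.1, 112.9], 'confidence': 0.45}
```

View pics/e_top.png

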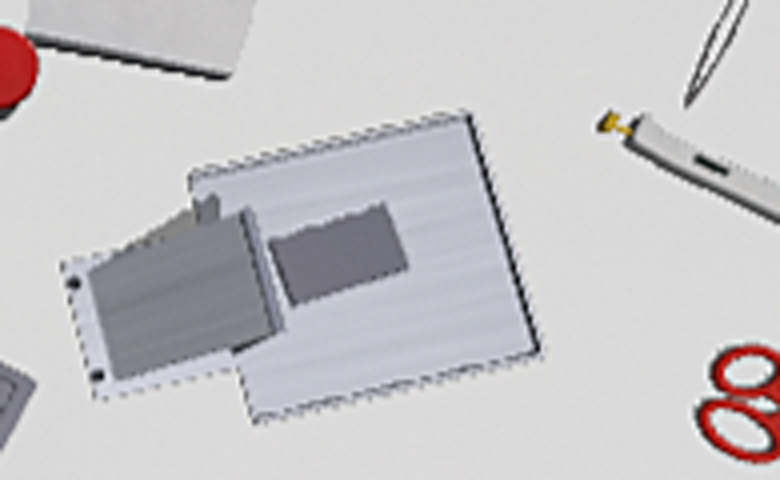

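View pics/e_scene.png

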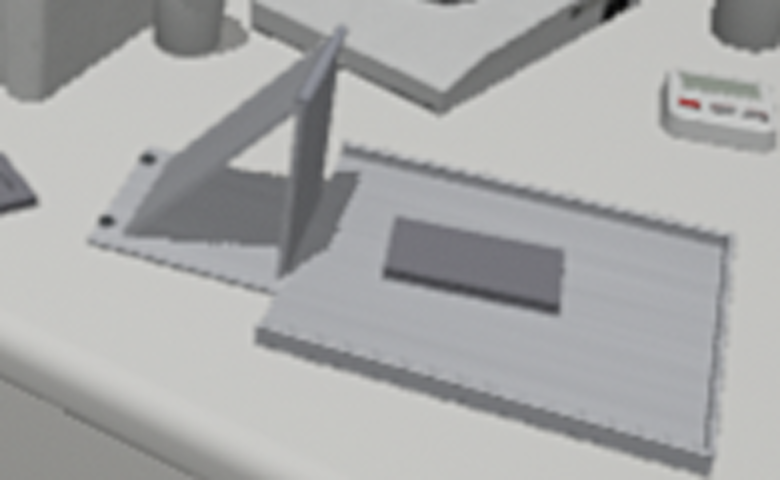

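The plate lies flat in the tray showing a plain underside with no wells: centre at about (340,255) in the top crop and (475,265) in the scene crop. The trough plate looks unmoved. I'll do a quick check that it's still, then hand in.

```bash
python3 - <<'E'
from station import ctrl
from h import *
a=pickle.load(open("e_scene.pkl","rb"))["pixels"].astype(int);b0=pickle.load(open("scene0.pkl","rb"))["pixels"].astype(int)
p=ctrl.snapshot("scene");b=p["pixels"].astype(int)
print("plate motion diff",abs(a-b)[230:280,370:430].max(),"trough diff vs start",abs(b-b0)[228:252,242:292].mean())
T=pickle.load(open("e_top.pkl","rb"))
P=np.array([ray(T,((u+.5)/4-.5+290,(v+.5)/4-.5+110),.013)[:2]*1000 for u,v in((268,240),(386,203),(409,267),(293,307))],np.float32)
print(cv2.minAreaRect(P))
d=P.mean(0)/1000-[.5615,-.2944];t=np.radians(-77.7);print("in stand",d@[np.cos(t),np.sin(t)],d@[-np.sin(t),np.cos(t)])
print(ctrl.job_done())
E
```

```text
plate motion diff 4 trough diff vs start 1.0280555555555555
((591.9822387695312, -381.85894775390625), (52.10700988769531, 91.59806823730469), 17.427188873291016)
in stand 0.09162742093516126 0.011290716640169516
the job is handed in; nothing more can be done
None
```

The three-well plate is lying wells-down and flat on the tray floor, and I have handed the job in at about 16 s of the 38 s. No verdict was reported.

- **How it was done:** I gripped the plate across its 50 mm width and carried it level to the ramp. I let it go with its middle about 22 mm on the tray side and its underside about 38 mm above the edge. It tipped over the edge and fell into the tray by itself.
- **Last checks on the plate:** Both cameras show it without visible wells. Its centre is at about x = 92 mm, y = 11 mm in the stand's frame, and its outline measures 92 x 52 mm (true size 90 x 50), so it is lying flat. Two pictures taken one after the other show no movement.
- **Trough plate and arm:** The trough plate looks the same as in the first picture. The arm has been moved well away and touches nothing.
- **One disagreement:** In the pictures the fingertips sat about 25 mm higher than the reported tool position. The open fingers' set-back explained only about 10 mm of that. I went down by the pictures and the force reading instead, and the plate's outline over the ramp matched once I allowed for the offset.

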